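# Clamp the slit plate and hold the long cell in the light path

### The job

On the small optical bench, first turn the crank clockwise so that its jaw slides onto the loose slit plate and clamps it firmly against the fixed jaw. Then pick up the long glass cell from the mat by its two frosted side faces only, never touching its clear end windows, and hold it upright and still in the light path, at beam height over the two marks between slit plate and detector, with its clear windows facing lamp and detector. The program finishes while still holding it there, with nothing else carrying it; leave the other things where they are.

Things in the scene. Friction and masses are not known exactly. Their poses are not given: they have to be found in the camera images.
- crank (a joint): Clamp crank on an upright axis, rad: grows clockwise seen from above, 0 (wide open) to a stop at 4.5; starts at 0 to 1.6. Each rad slides the sprung jaw 6 mm towards the fixed jaw, pushing the plate along: snug against both jaws at 3.67, firm from 3.9 (5 N) to 4.5 (10 N). Stays where it is left; takes 3 to 5 N at the knob.
- crank_axis (a point): Point on the crank's upright axis, at the height of the knob's middle (80 mm above the table). x, y, z axes are those of the bench (see light_spot).
- knob_mid (a point): Middle of the crank's knob: an upright black cylinder, 15 mm diameter, 40 mm tall (56 to 96 mm above the table), 35 mm from the crank axis. It spins freely on the crank arm (its axes say nothing), so it can be pinched from above and led round in a circle without turning the hand. Arm and gear box lie below 56 mm.
- jaw_face (a point): Centre of the moving jaw's rubber face, 40 mm wide, 34 mm high, 39 mm above the table, facing bench +x.
- fixed_jaw (a point): Centre of the face of the fixed steel jaw, facing bench -x (towards the crank), about 40 mm above the table.
- plate_foot (a point): Loose slit plate (150 g): aluminium foot 50 mm (x, between the jaws) by 20 mm (y, along the beam) by 30 mm high, with a thin black panel, 110 mm tall in all, with an 8 mm wide slit. Stands between the jaws on the clamp bed, 20 mm above the table. Point: centre of the foot, 15 mm above its underside; z up. Need not be touched by hand.
- light_spot (a point): Where the cell's middle belongs: on the beam, 100 mm above the table, over two dark lines on the rail. Axes of the bench (fixed, placed and turned differently each time): y along the beam from lamp to detector, x level, away from the crank, z up. The slit panel is 100 mm away on one side, the detector's front 87 mm on the other; lamp and detector are 70 mm wide, 135 mm high; rail 16 mm high.
- cell_mid (a point): Long glass cell (70 g) on the mat: 40 mm long (its x, the light's way), 24 mm wide (its y), glass 54 mm high, white cap to 62 mm. Point 30 mm above its underside, on its middle axis; z up. The long side faces (normals +y, -y; 24 mm apart, 36 mm long) are frosted and may be gripped; the end faces (normals +x, -x) are clear windows, not to be touched.
- mat: Flat black mat fixed to the table, 130 by 250 by 3 mm, origin under its centre. On it, 75 mm apart in a row along its y and in any order, stand the long cell, the short cell and the jar.
- short_cell: Bystander on the mat: short square cell, 24 by 24 mm, 48 mm high with its cap; origin at the centre of its underside.
- jar: Bystander on the mat: round capped jar, 34 mm diameter, 55 mm high; origin at the centre of its underside.
- tape: Bystander: roll of tape lying flat, 72 mm diameter, 22 mm high.
- dish: Bystander: flat glass dish, 84 mm diameter, 18 mm high.
- slide_box: Bystander: closed slide box, 85 by 180 by 30 mm.
- eyepiece: Bystander: black eyepiece standing on end, 34 mm diameter, 50 mm high.
- lens_case: Bystander: flat black case, 100 by 60 by 24 mm.

How it is judged:
By the outcome, as a careful person would: the job done as asked, in the order asked, and still so for the second after the job is handed in, while the arm keeps its last pose, push and grip.
It also fails if it takes over 58 s, if anything falls off the work surface, if the arm or the gripper's body presses on something with over 40 N, if the wrist force passes 120 N, or if a joint passes its speed limit or range.

### The arm

A 7-joint arm with a two-finger parallel gripper is mounted at the origin on the work surface. World frame = base frame: x ahead of the robot, y to its left, z up, the work surface at z = 0. Lengths are in m, angles in rad, forces in N, time in s.
With the tool pointing down it reaches from about 0.425 to 0.8 m from the base axis. Payload 8.3 kg.
Tool frame: the origin (TCP) lies midway between the tips of the shut fingers; the grasp point (between the pads) lies 19 mm behind it; z points along the fingers, y is the direction in which the jaws open and shut (so a half turn about z gives the same grasp; the last joint's range is limited). The gripper opens to 85 mm and grips with 20 to 120 N. Pads are 22 mm wide; open, the fingers measure 114 mm over their backs; the gripper's body (76 mm by 85 mm) begins 54 mm behind the grasp point. The pads swing forward as they close: fully open they stand 13 mm farther back than shut.
Start: joints at [-1.233, 0.383, 0.016, 1.37, -0.006, 1.388, -0.046], TCP at [0.244, 0.575, 0.231] pointing down, gripper open.
Joint ranges: [-2.95, 2.95], [-0.25, 2.06], [-1.52, 1.56], [0.18, 2.33], [-1.44, 4.58], [0.02, 2.06], [-3.01, 3.01]. Speed limits (rad/s): [2.39, 2.39, 3.01, 3.01, 3.14, 3.14, 3.14].

### API

Orientations are given as a unit quaternion [x, y, z, w].
In Python, from bench import manip gives the robot as it stands.
- The arm moves only by the tool step_arm, never from a script. Its argument "rows" is text: rows parted by semicolons, each of 7 numbers parted by spaces: the shift along the tool's x, y, z in mm, then the turn, a rotation vector about the tool's x, y, z in rad, then the finger opening in mm, from 0 to 85.4. A call has 1 to 10 rows; each row shifts and turns the commanded pose from where the row before left it, along the tool's axes as they then stand; what a row does not reach is not made up. A row lasts 1/8 s, in which the tool goes at most 62.5 mm and 10.7 degrees, less where a joint would pass 70% of its speed; a pose out of reach is approached as far as the arm can. A call is refused whole if a number of a shift passes 62.5 or a number of a turn 0.188, either way. A call with a gripper value outside its range is refused whole. The fingers move at their own pace and stop on an object; "grip_force" is the grip in N (left out, the last holds). Time passes only in rows, so rows that do not move let the fingers close. It gives the time, the measured TCP pose, the force and the opening at its end, in the units of the state.
- manip.read_state(): the state, without advancing time (a new reading comes with each control period).
- manip.camera(name): name is "scene" or "top" or "wrist"; returns a dict with "frame" (480x640x3 uint8, red, green, blue), "fx", "fy", "cx", "cy" (pixels), "k1" (the pictures are not rectified: a ray, as slopes to the right and down, at radius r is drawn at 1 + k1 r^2 times it, then the intrinsics apply), "R" (3x3) and "t" (3): a world point X has camera coordinates R X + t. Camera axes: x right, y down, z forward; pixel columns grow to the right and rows downward; lengths in m; the calibration is good to about 2 mm. A picture is of the moment at which its call begins. There is no depth.
- manip.job_done(): hands the job in, once; it reports no verdict.
The state is a dict: "t": time; "joint_pos": joint angles; "joint_velocities": joint speeds; "effort": joint torques, N m; "tool_pos": TCP position; "eef_rot": TCP orientation; "force": force on the tool from outside, world axes, zero at the start; "moment": the same for the moment, N m; "width": finger opening in m.
Only numpy, scipy, OpenCV 4.12 (cv2) and the standard library are available. Lean on these libraries where they do the work, as an engineer would, in place of code of your own. Each camera call takes 0.05 s, during which the arm holds its last target.

## Working session

There is one attempt and no reset: what is moved stays moved. The work goes in short steps, Python scripts to look and compute and a tool call to move; the robot and the scene stay as the last step left them, time stands still between calls to the robot, and variables do not carry over. Pictures are saved under pics/ and viewed, and the job is handed in when it is done.

Besides the shell and the picture viewer there is one more tool, called in YAML: its name, and indented under it one key for each argument. step_arm: Moves the arm, as the interface text tells. Its arguments: {"type":"object","properties":{"rows":{"type":"string"},"grip_force":{"type":"number"}},"required":["rows"]}

```bash
ls; mkdir -p pics
cat > h.py <<'E'
import numpy as np, cv2
from bench import manip
from scipy.spatial.transform import Rotation as Rot
def take(name,fn):
    c=manip.camera(name); cv2.imwrite('pics/'+fn+'.png',c['frame'][:,:,::-1]); 
    np.savez('pics/'+fn+'.npz',**{k:np.array(v) for k,v in c.items()}); return c
def load(fn):
    return dict(np.load('pics/'+fn+'.npz'))
def ray(c,u,v):
    xd=np.array([(u-c['cx'])/c['fx'],(v-c['cy'])/c['fy']],float)
    x=xd.copy()
    for _ in range(30): x=xd/(1+c['k1']*(x@x))
    R=np.array(c['R']);t=np.array(c['t'])
    return -R.T@t, R.T@np.array([x[0],x[1],1.0])
def onz(c,u,v,z):
    o,d=ray(c,u,v); return o+d*(z-o[2])/d[2]
def proj(c,X):
    p=np.array(c['R'])@np.array(X)+np.array(c['t']); x=p[:2]/p[2]; x=x*(1+c['k1']*(x@x))
    return np.array([c['fx']*x[0]+c['cx'],c['fy']*x[1]+c['cy']])
def tri(l):
    A=np.zeros((3,3));b=np.zeros(3)
    for c,u,v in l:
        o,d=ray(c,u,v);d/=np.linalg.norm(d);P=np.eye(3)-np.outer(d,d);A+=P;b+=P@o
    X=np.linalg.solve(A,b); return X,[proj(c,X)-[u,v] for c,u,v in l]
E
python3 - <<'E'
from h import *
for n in ['scene','top','wrist']:
    c=take(n,n+'0'); R=np.array(c['R']);print(n,c['fx'],c['k1'],-R.T@np.array(c['t']),R[2])
print(manip.read_state())
E
```

```text
pics
scene 504.0411561252218 0.014752901507505864 [1.15691115 0.16604104 1.10721163] [-0.52342252 -0.1336931  -0.84151947]
top 477.9080961433195 -0.05413958575481767 [ 0.36452283 -0.00358397  1.13943592] [ 0.17097973 -0.01199807 -0.98520149]
wrist 376.95730558399 -0.010404857149039477 [0.17406569 0.60416981 0.37336112] [ 0.27003919 -0.11599812 -0.95583642]
{'t': 0.15, 'joint_pos': array([-1.23293686,  0.38409676,  0.01637278,  1.37092153, -0.00628549,
        1.38816209, -0.04650277]), 'joint_velocities': array([ 0.002016  , -0.002727  ,  0.00048821, -0.00499846,  0.00160419,
        0.00014855,  0.00031953]), 'effort': array([ 1.92374675e-03, -6.28151965e+01,  8.45580585e-01, -3.72167730e+01,
        1.68387720e-02,  1.08698642e-02,  2.15605291e-05]), 'tool_pos': array([0.24363956, 0.57514052, 0.23047231]), 'eef_rot': array([ 1.99009000e-01,  9.79997360e-01, -7.56362296e-04, -1.39643863e-04]), 'force': array([-1.35649929, -0.76275876,  0.80731058]), 'moment': array([-0.0059885 ,  0.06084953, -0.02515911]), 'width': 0.0847694984576244}
```

View pics/scene0.png

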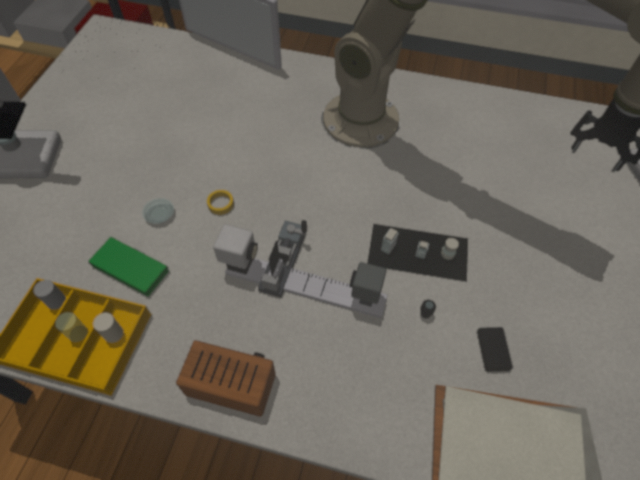

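View pics/top0.png

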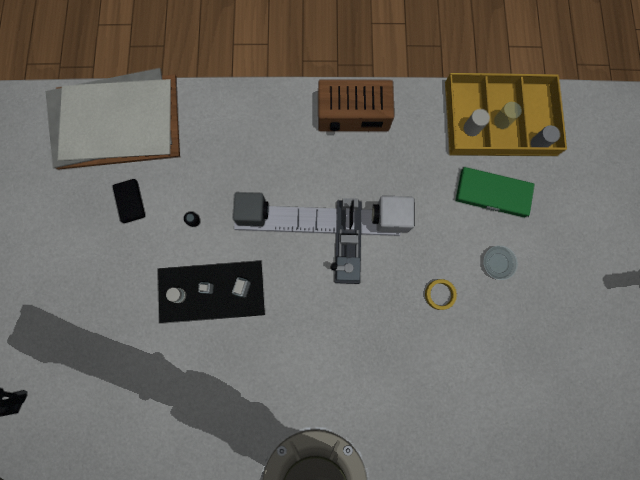

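View pics/wrist0.png

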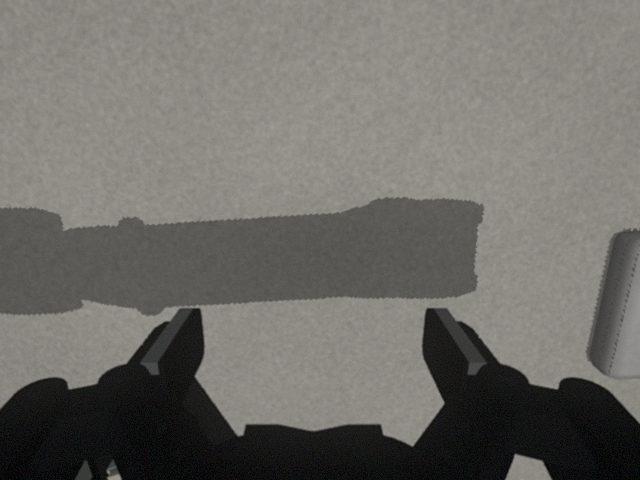

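The scene view shows the robot, the bench at the centre, and the mat with the jar, short cell and long cell. In the top view the lamp is the white box (397,213), the slit and clamp are near (348,215), the knob is near (333,266), the detector is at (250,208), and the long cell is near (241,287). I'll zoom in.

Run:
```python
import cv2
a=cv2.imread('pics/top0.png'); cv2.imwrite('pics/t1.png',cv2.resize(a[180:300,220:420],None,fx=4,fy=4,interpolation=cv2.INTER_CUBIC))
cv2.imwrite('pics/t2.png',cv2.resize(a[255:330,150:275],None,fx=6,fy=6,interpolation=cv2.INTER_CUBIC))
a=cv2.imread('pics/scene0.png'); cv2.imwrite('pics/s1.png',cv2.resize(a[210:330,210:395],None,fx=4,fy=4,interpolation=cv2.INTER_CUBIC))
cv2.imwrite('pics/s2.png',cv2.resize(a[215:290,360:480],None,fx=6,fy=6,interpolation=cv2.INTER_CUBIC))
```

```text
(no output)
```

View pics/t1.png

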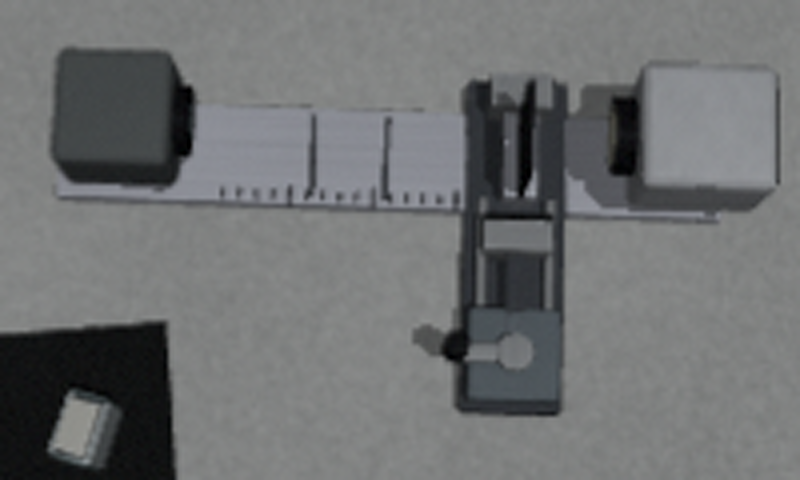

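View pics/t2.png

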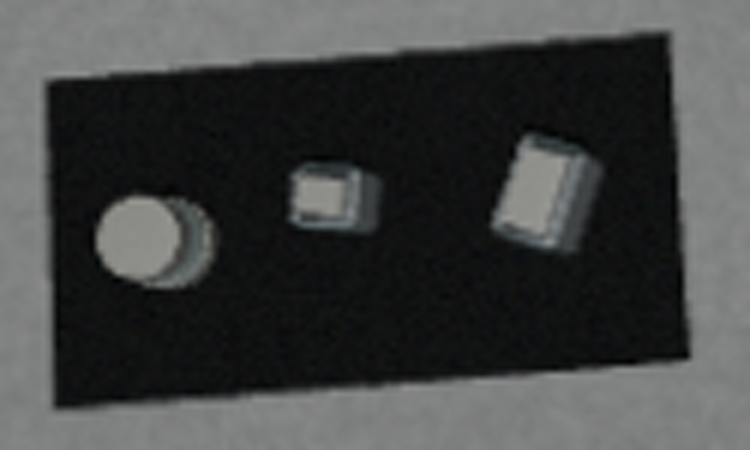

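View pics/s1.png

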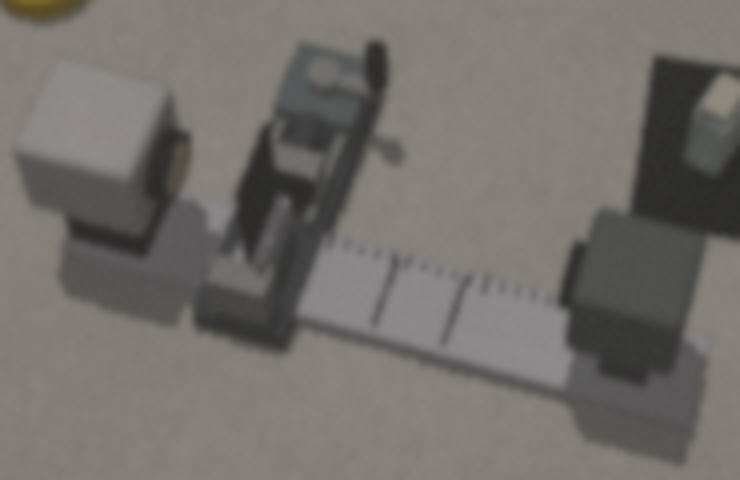

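View pics/s2.png

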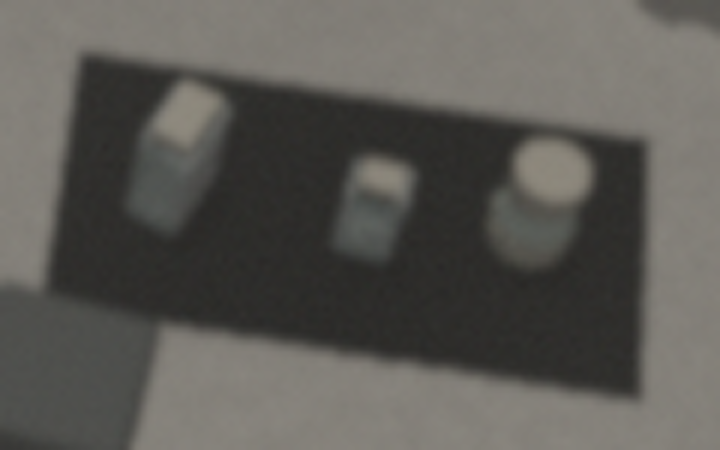

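Run:
```python
from h import *
c=load('top0'); s=load('scene0')
T=lambda x,y:(220+x/4-.375,180+y/4-.375)
for n,p,z in [('L0',(314,113),.016),('L1',(312,192),.016),('R0',(388,118),.016),('R1',(386,197),.016),('railTL',(200,105),.016),('railTR',(460,113),.016),('railBL',(60,198),.016),('railBR',(716,220),.016),
 ('axisdisc',(515,350),.056),('knobtop',(452,343),.096),('armend disc',(480,352),.056),
 ('det top',(50,50),.135),('det',(168,50),.135),('det',(178,168),.135),('lampTL',(645,64),.135),('lampTR',(778,68),.135),('lampBL',(640,182),.135),('fixjaw',(520,74),.06),('slit',(520,190),.06)]:
    print(n,onz(c,*T(*p),z).round(4))
T2=lambda x,y:(150+x/6-.42,255+y/6-.42)
for p in [(531,143),(575,155),(550,240),(502,228)]: print('cap',onz(c,*T2(*p),.065).round(4))
S=lambda x,y:(210+x/4-.375,210+y/4-.375)
for n,a,b in [('L1',(397,260),(312,192)),('L0',(377,323),(314,113)),('R1',(0,0),(0,0))][:2]:
    X,e=tri([(s,*S(*a)),(c,*T(*b))]);print(n,X.round(4),np.round(e,1).tolist())
X,e=tri([(s,*S(376,46)),(c,*T(452,343))]);print('knobtop',X.round(4),np.round(e,1).tolist())
```

```text
L0 [0.6303 0.0393 0.016 ]
L1 [0.5818 0.0403 0.016 ]
R0 [ 0.6271 -0.0053  0.016 ]
R1 [ 0.5786 -0.004   0.016 ]
railTL [0.6354 0.108  0.016 ]
railTR [ 0.6301 -0.0487  0.016 ]
railBL [0.5786 0.191  0.016 ]
railBR [ 0.5641 -0.2015  0.016 ]
axisdisc [ 0.4821 -0.0772  0.056 ]
knobtop [ 0.4817 -0.0399  0.096 ]
armend disc [ 0.481  -0.0572  0.056 ]
det top [0.6376 0.1781 0.135 ]
det [0.6374 0.114  0.135 ]
det [0.5721 0.1075 0.135 ]
lampTL [ 0.6291 -0.1447  0.135 ]
lampTR [ 0.6268 -0.2172  0.135 ]
lampBL [ 0.5638 -0.1403  0.135 ]
fixjaw [ 0.6429 -0.0821  0.06  ]
slit [ 0.5741 -0.0811  0.06  ]
cap [0.4564 0.1718 0.065 ]
cap [0.4519 0.1552 0.065 ]
cap [0.4202 0.1639 0.065 ]
cap [0.4247 0.1819 0.065 ]
L1 [0.5838 0.0189 0.0349] [[8.8, 0.1], [8.8, -2.4]]
L0 [0.6303 0.0187 0.0388] [[8.7, 0.1], [8.4, -2.3]]
knobtop [ 0.4821 -0.0421  0.0977] [[0.9, 0.1], [1.0, -0.2]]
```

step_arm:
  rows: "-30 -25 0 0 0 0 85;-42 -35 0 0 0 0 85;-42 -35 0 0 0 0 85;-42 -35 0 0 0 0 85;-42 -35 0 0 0 0 85;-42 -35 0 0 0 0 85;-42 -35 0 0 0 0 85;-42 -35 0 0 0 0 85;-40 -34 0 0 0 0 85;0 0 0 0 0 0 85"

```text
t: 1.4
tool_pos: [0.462, 0.1488, 0.2314]
eef_rot: [0.203, 0.979, -0.0, 0.0]
force: [-0.5, 0.2, -0.3]
width: 0.0849
```

Run:
```python
from h import *
c=take('wrist','w1'); s=manip.read_state(); print(s['t'],s['tool_pos'],s['eef_rot'],s['joint_pos'].round(3))
R=c['R'];print(-R.T@c['t'])
```

```text
1.45 [0.4609071  0.15157702 0.23120121] [ 2.01241445e-01  9.79541657e-01 -1.29810197e-04 -7.67163230e-05] [-0.702  0.075  0.339  1.754 -0.026  1.317  0.808]
[0.39248029 0.17834734 0.37428919]
```

View pics/w1.png

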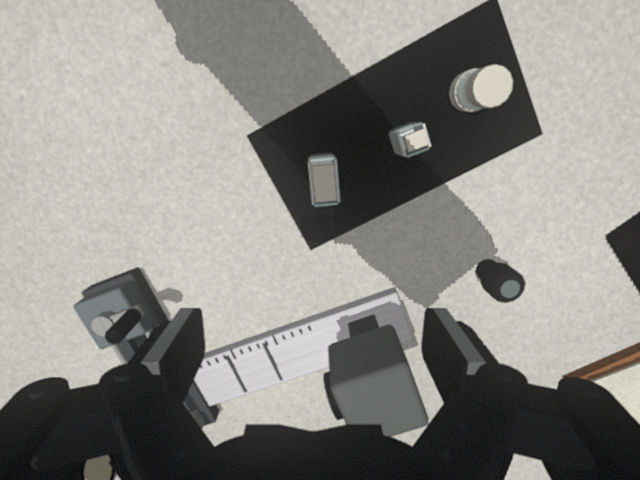

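The view shows the long cell at (323,180), the knob at (123,322), the rail marks at (233,373) and (272,360), and the detector at (375,370). I'll zoom in on the cell.

Run:
```python
import cv2
a=cv2.imread('pics/w1.png'); cv2.imwrite('pics/w1a.png',cv2.resize(a[140:225,280:365],None,fx=7,fy=7,interpolation=cv2.INTER_CUBIC))
cv2.imwrite('pics/w1b.png',cv2.resize(a[255:425,65:265],None,fx=3.5,fy=3.5,interpolation=cv2.INTER_CUBIC))
```

```text
(no output)
```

View pics/w1a.png

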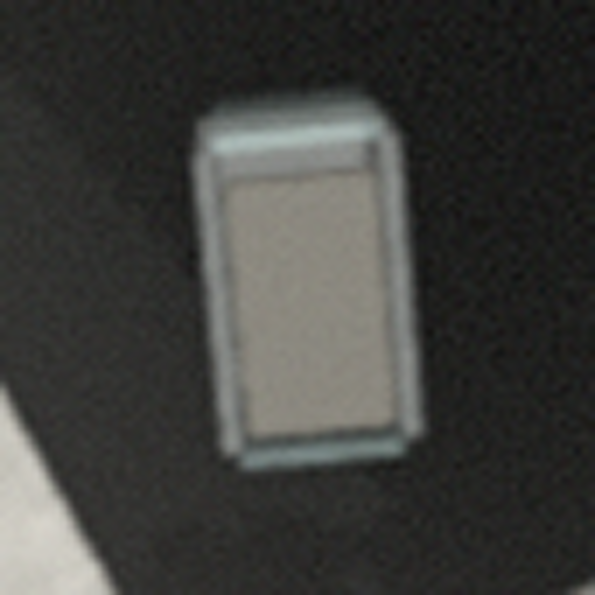

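View pics/w1b.png

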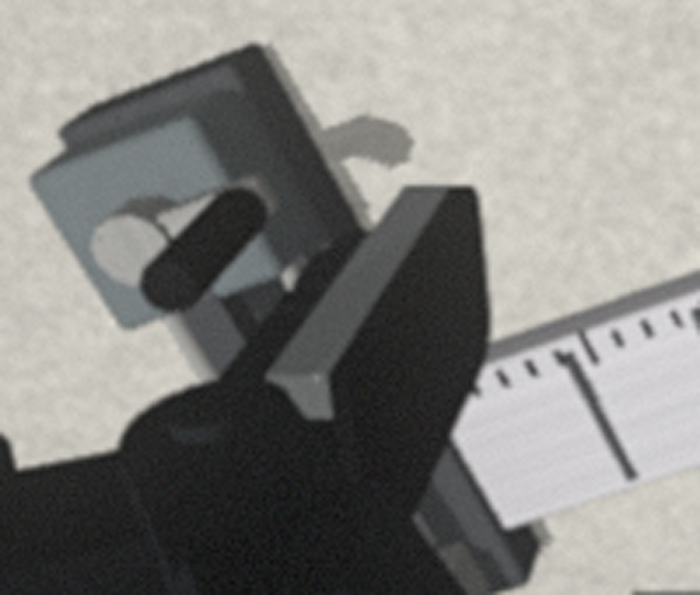

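Run:
```python
from h import *
c=load('w1')
T=lambda x,y:(280+x/7-.43,140+y/7-.43)
P=[onz(c,*T(*p),.065) for p in [(228,180),(375,172),(397,428),(247,435)]]
P=np.array(P);m=P.mean(0);print('cap centre',m.round(4))
print('sizes',[np.linalg.norm(P[i]-P[i-1]).round(4) for i in range(4)])
l=(P[3]-P[0])+(P[2]-P[1]);print('long dir deg',np.degrees(np.arctan2(l[1],l[0])))
Q=np.array([onz(c,*T(*p),.057) for p in [(200,150),(400,135),(420,432),(228,452)]])
l=(Q[3]-Q[0])+(Q[2]-Q[1]);print('glass',Q.mean(0).round(4),np.degrees(np.arctan2(l[1],l[0])),[np.linalg.norm(Q[i]-Q[i-1]).round(4) for i in range(4)])
# knob/crank/lines single view
K=lambda x,y:(65+x/3.5-.36,255+y/3.5-.36)
print('knob top',onz(c,*K(245,210),.096),'knob bot',onz(c,*K(172,285),.056),'disc',onz(c,*K(128,248),.052))
```

```text
cap centre [0.4378 0.1686 0.065 ]
sizes [np.float64(0.0299), np.float64(0.017), np.float64(0.0301), np.float64(0.0178)]
long dir deg -18.384009621483973
glass [0.4378 0.1689 0.057 ] -18.388771774882173 [np.float64(0.0364), np.float64(0.0237), np.float64(0.0356), np.float64(0.0235)]
knob top [ 0.47061688 -0.01588629  0.096     ] knob bot [ 0.49363169 -0.07446168  0.056     ] disc [ 0.48017715 -0.08255799  0.052     ]
```

```bash
cat >> h.py <<'E'
def rows(target,yaw_y,n,seg=None):
    """tool-y heading yaw_y (deg), tool down; print n rows from measured pose"""
    s=manip.read_state(); R=Rot.from_quat(s['eef_rot']); p=np.array(s['tool_pos'])
    a=np.radians(yaw_y); y=np.array([np.cos(a),np.sin(a),0]); z=np.array([0,0,-1.]); Rt=Rot.from_matrix(np.c_[np.cross(y,z),y,z])
    rv=(R.inv()*Rt).as_rotvec()/n; d=(np.array(target)-p)/n
    print('at',p.round(4),'yaw y',np.degrees(np.arctan2(*R.as_matrix()[:2,1][::-1])).round(2))
    for i in range(n):
        print((R.inv().apply(d)*1000).round(1),rv.round(3)); R=R*Rot.from_rotvec(rv)
E
python3 -c "
from h import *
rows([.5,-.1,.24],-2.1,8)"
```

```text
at [0.4609 0.1516 0.2312] yaw y 66.78
[-16.9 -27.   -1.1] [-0.    0.    0.15]
[-20.7 -24.1  -1.1] [-0.    0.    0.15]
[-24.1 -20.8  -1.1] [-0.    0.    0.15]
[-27.  -16.9  -1.1] [-0.    0.    0.15]
[-29.2 -12.7  -1.1] [-0.    0.    0.15]
[-30.8  -8.2  -1.1] [-0.    0.    0.15]
[-31.6  -3.5  -1.1] [-0.    0.    0.15]
[-31.8   1.3  -1.1] [-0.    0.    0.15]
```

step_arm:
  rows: "-17 -27 -1 0 0 0.15 85;-21 -24 -1 0 0 0.15 85;-24 -21 -1 0 0 0.15 85;-27 -17 -1 0 0 0.15 85;-29 -13 -1 0 0 0.15 85;-31 -8 -1 0 0 0.15 85;-32 -3 -1 0 0 0.15 85;-32 1 -1 0 0 0.15 85;0 0 0 0 0 0 85"

```text
t: 2.58
tool_pos: [0.5012, -0.0999, 0.2392]
eef_rot: [0.719, 0.695, -0.0, 0.0]
force: [-0.0, 0.9, 0.2]
width: 0.0851
```

Run:
```python
from h import *
c=take('wrist','w2'); s=manip.read_state(); print(s['t'],s['tool_pos'],s['eef_rot'],s['joint_pos'].round(3))
cv2.imwrite('pics/w2a.png',cv2.resize(c['frame'][:300,100:500,::-1],None,fx=2,fy=2,interpolation=cv2.INTER_CUBIC))
```

```text
2.625 [ 0.50119887 -0.0981087   0.23903083] [ 7.17341551e-01  6.96721610e-01 -1.70720803e-04 -2.61423448e-04] [-0.434  0.14   0.633  1.69  -0.085  1.34   0.184]
```

View pics/w2.png

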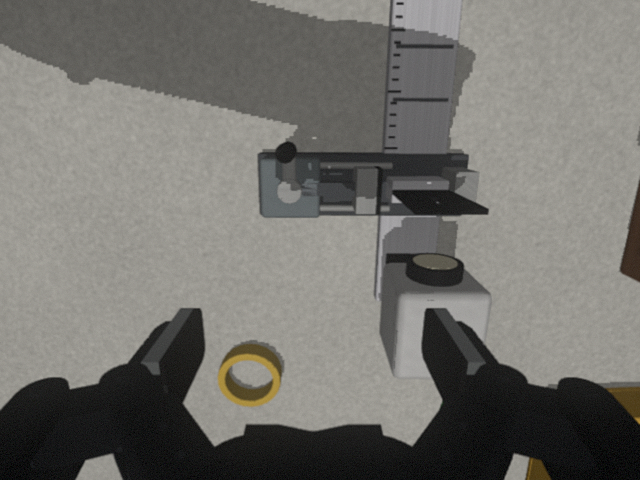

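View pics/w2a.png

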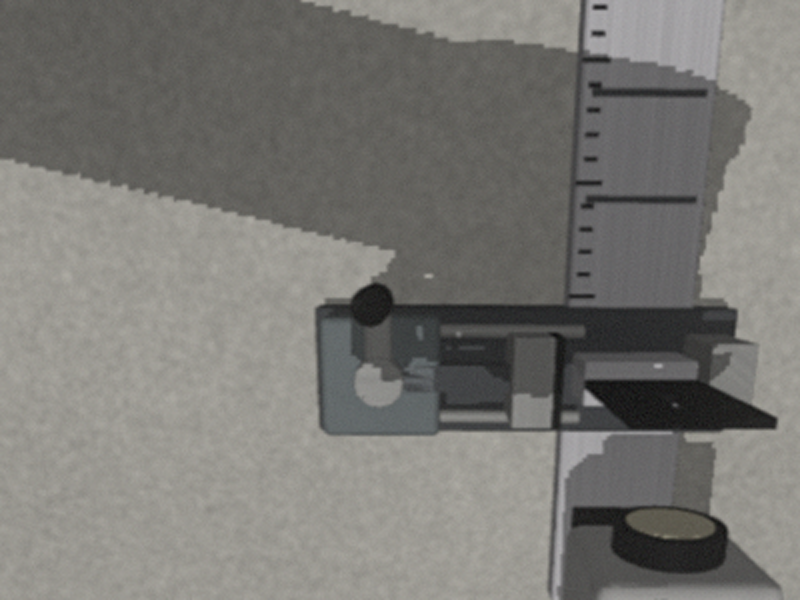

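Run:
```python
from h import *
c=load('w2'); f=c['frame']
cv2.imwrite('pics/w2b.png',cv2.resize(f[140:225,245:345,::-1],None,fx=7,fy=7,interpolation=cv2.INTER_CUBIC))
cv2.imwrite('pics/w2c.png',cv2.resize(f[145:225,335:495,::-1],None,fx=5,fy=5,interpolation=cv2.INTER_CUBIC))
T=lambda x,y:(100+x/2-.25,y/2-.25)
for n,p,z in [('L1a',(594,92),.016),('L1b',(706,92.5),.016),('L2a',(588,200),.016),('L2b',(696,200),.016),('rail edge',(583,50),.016),('rail edge',(569,300),.016),('railR',(722,40),.016),('railR',(698,300),.016),('boxL',(320,310),.045),('boxL',(323,432),.045),('disc',(379,384),.05),('knob',(371,304),.096),
 ('jawface',(562,335),.056),('jawface',(556,428),.056),('footL',(583,356),.05),('footR',(698,356),.05)]:
    print(n,onz(c,*T(*p),z).round(4))
```

```text
L1a [0.5789 0.0393 0.016 ]
L1b [0.6281 0.0376 0.016 ]
L2a [ 0.5775 -0.0053  0.016 ]
L2b [ 0.6268 -0.0069  0.016 ]
rail edge [0.5736 0.056  0.016 ]
rail edge [ 0.5697 -0.0495  0.016 ]
railR [0.6336 0.058  0.016 ]
railR [ 0.6308 -0.0515  0.016 ]
boxL [ 0.4557 -0.0482  0.045 ]
boxL [ 0.453  -0.1028  0.045 ]
disc [ 0.4801 -0.0807  0.05  ]
knob [ 0.482  -0.0431  0.096 ]
jawface [ 0.5598 -0.0613  0.056 ]
jawface [ 0.5579 -0.1019  0.056 ]
footL [ 0.5702 -0.0714  0.05  ]
footR [ 0.6207 -0.0731  0.05  ]
```

View pics/w2b.png

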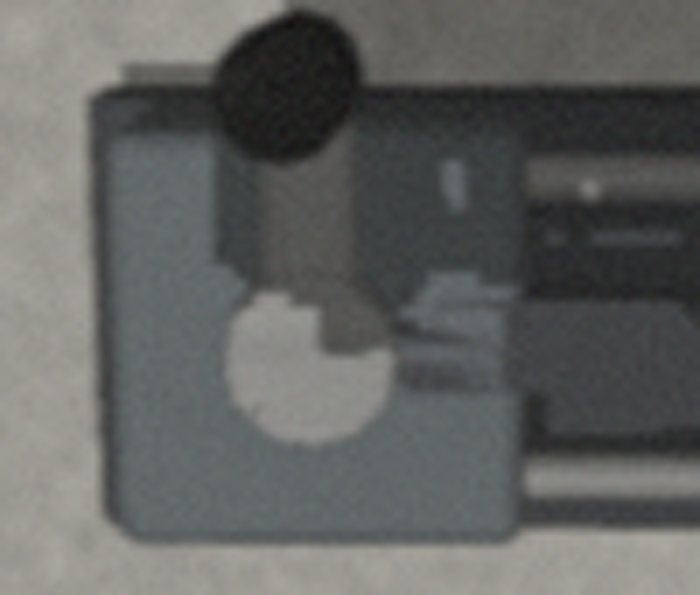

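View pics/w2c.png

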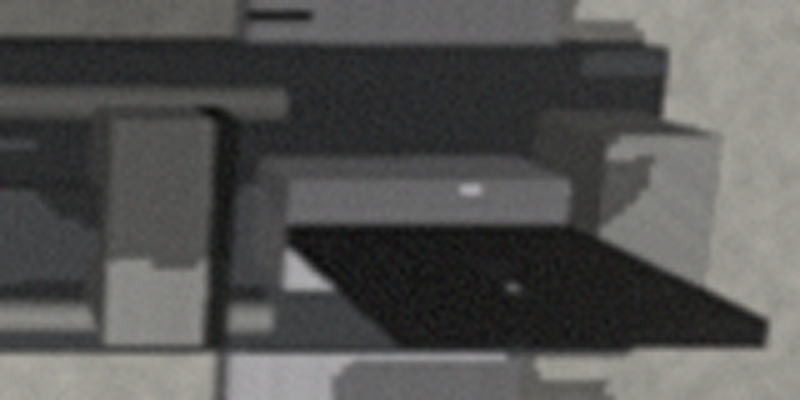

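Run:
```python
from h import *
c=load('w2'); psi=np.radians(-2.05); B=np.array([[np.cos(psi),np.sin(psi),0],[-np.sin(psi),np.cos(psi),0],[0,0,1]])
W=lambda x,y:(335+x/5-.4,145+y/5-.4)
for n,p,zs in [('fixjaw top',(606,150),(.056,.06,.064)),('fix bottom face far corner',(537,113),(.02,.056)),('fix right',(718,140),(.06,)),('jaw',(232,120),(.056,)),('jaw',(222,340),(.056,)),('footL',(289,200),(.05,)),('footR',(571,200),(.05,))]:
    for z in zs:
        X=onz(c,*W(*p),z); print(n,z,X.round(4),(B@X).round(4))
K=lambda x,y:(245+x/7-.43,140+y/7-.43)
A=onz(c,*K(310,365),.05);print('disc',A,B@A)
for z in (.096,): 
    X=onz(c,*K(291,82),z);print('knob',X,B@X, np.linalg.norm((X-A)[:2]))
for p in [(.579,.0393),(.6275,.037)]: print(B@np.array([*p,0]))
m=(np.array([.5789,.0393])+[.6281,.0376]+[.5775,-.0053]+[.6268,-.0069])/4;print('marks mid',m)
mb=(B@np.array([*m,0]));re=[(B@np.array(q))[0] for q in [(.5736,.056,0),(.5697,-.0495,0),(.6336,.058,0),(.6308,-.0515,0)]];print(mb,re,np.mean(re))
# lens/lamp
```

```text
fixjaw top 0.056 [ 0.6244 -0.0697  0.056 ] [ 0.6265 -0.0473  0.056 ]
fixjaw top 0.06 [ 0.6229 -0.0692  0.06  ] [ 0.625  -0.0468  0.06  ]
fixjaw top 0.064 [ 0.6214 -0.0686  0.064 ] [ 0.6235 -0.0463  0.064 ]
fix bottom face far corner 0.02 [ 0.6241 -0.0672  0.02  ] [ 0.6261 -0.0448  0.02  ]
fix bottom face far corner 0.056 [ 0.6121 -0.063   0.056 ] [ 0.614  -0.0411  0.056 ]
fix right 0.06 [ 0.6418 -0.0681  0.06  ] [ 0.6439 -0.0451  0.06  ]
jaw 0.056 [ 0.56   -0.0625  0.056 ] [ 0.5619 -0.0424  0.056 ]
jaw 0.056 [ 0.559  -0.1009  0.056 ] [ 0.5622 -0.0809  0.056 ]
footL 0.05 [ 0.5714 -0.0775  0.05  ] [ 0.5738 -0.057   0.05  ]
footR 0.05 [ 0.6211 -0.0791  0.05  ] [ 0.6236 -0.0568  0.05  ]
disc [ 0.47980168 -0.08069191  0.05      ] [ 0.48238109 -0.06347698  0.05      ]
knob [ 0.48265143 -0.04283415  0.096     ] [ 0.48387478 -0.02554151  0.096     ] 0.03796486501183287
[0.57722361 0.05998661 0.        ]
[0.62577484 0.05942301 0.        ]
marks mid [0.602825 0.016175]
[0.60186058 0.03772867 0.        ] [np.float64(0.571229680281467), np.float64(0.5711060818391763), np.float64(0.6311197365044321), np.float64(0.6322385205174624)] 0.6014235047856344
```

step_arm:
  rows: "18 -7 20 0 0 0 60;18 -7 35 0 0 0 60;18 -7 35 0 0 0 60;0 0 0 0 0 0 60"

```text
t: 3.12
tool_pos: [0.4796, -0.0406, 0.1471]
eef_rot: [0.715, 0.699, -0.002, -0.002]
force: [-0.4, -0.1, 0.4]
width: 0.06
```

Run:
```python
from h import *
c=take('wrist','w3'); rows([.4815,-.0435,.063],-2.05,3); print(manip.read_state()['force'])
```

```text
at [ 0.4812 -0.0423  0.1491] yaw y -1.45
[-0.4  0.2 28.7] [-0.001 -0.     0.004]
[-0.4  0.1 28.7] [-0.001 -0.     0.004]
[-0.4  0.1 28.7] [-0.001 -0.     0.004]
[ 1.28859778 -0.67329259  1.22732631]
```

View pics/w3.png

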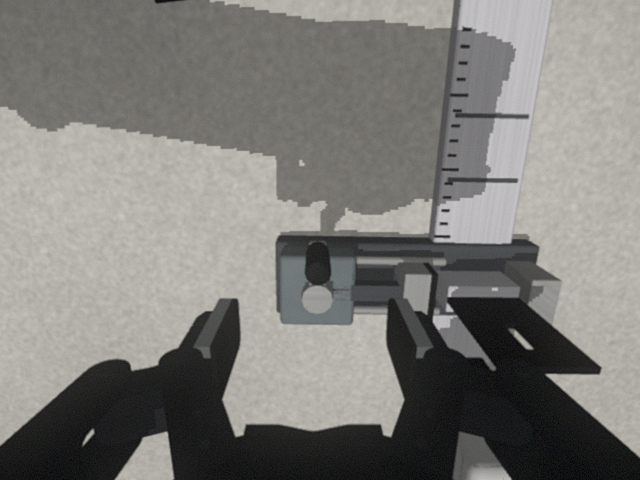

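The knob is upright between the fingers, with its top at about (318,273) and the crank disc at (317,299). The slit panel is on the right.

Run:
```python
from h import *
c=load('w3');w=load('w2')
cv2.imwrite('pics/w3a.png',cv2.resize(c['frame'][225:330,270:370,::-1],None,fx=6,fy=6,interpolation=cv2.INTER_CUBIC))
print(onz(c,318,273,.096))
for z in (.046,.05,.056): print(z,onz(c,317,299,z),onz(w,245+310/7-.43,140+365/7-.43,z))
```

```text
[ 0.48154277 -0.04383774  0.096     ]
0.046 [ 0.48036765 -0.08375641  0.046     ] [ 0.47951706 -0.08136237  0.046     ]
0.05 [ 0.48039183 -0.08182491  0.05      ] [ 0.47980168 -0.08069191  0.05      ]
0.056 [ 0.48042809 -0.07892767  0.056     ] [ 0.48022862 -0.07968621  0.056     ]
```

View pics/w3a.png

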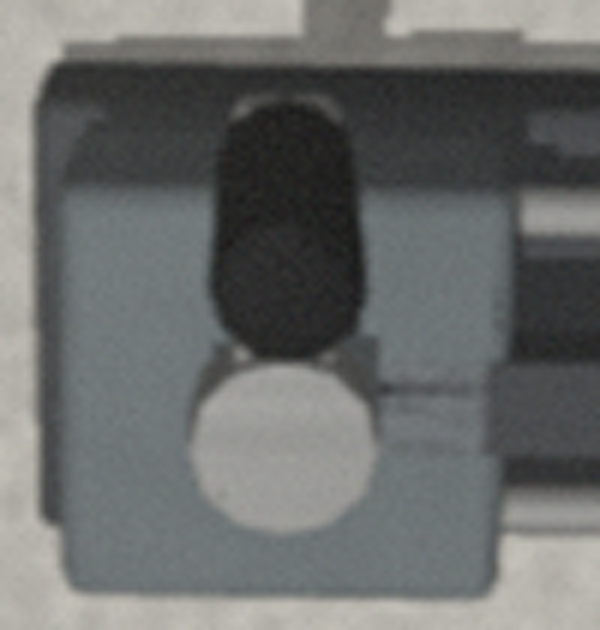

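step_arm:
  rows: "-0.5 0 29 0 0 0.004 50;-0.5 0 29 0 0 0.004 50;-0.5 0 28 0 0 0.004 50;0 0 0 0 0 0 10;0 0 0 0 0 0 10;0 0 0 0 0 0 10"
  grip_force: 40

```text
t: 3.92
tool_pos: [0.4831, -0.0459, 0.0651]
eef_rot: [0.722, 0.692, 0.001, 0.001]
force: [-0.8, -1.0, 4.4]
width: 0.0135
```

Run:
```python
from h import *
s=manip.read_state(); print(s['t'],s['tool_pos'],s['width'],s['force'],s['moment']);rows([.4815,-.0435,.063],-2.05,1)
```

```text
3.925 [ 0.48314289 -0.0458626   0.06508926] 0.013534246149286973 [-0.7754611  -1.00394057  4.35230364] [-0.13201182  0.12699505 -0.00514245]
at [ 0.4831 -0.0459  0.0651] yaw y -2.4
[ 2.3 -1.7  2.1] [ 0.003 -0.    -0.006]
```

```bash
python3 -c "
import numpy as np
f=np.arange(0,3.4,.14);x=35*np.cos(f);y=35*np.sin(f)
for i in range(len(f)-1): print(round(f[i+1],2),np.round([x[i+1]-x[i],y[i+1]-y[i]],2))"
```

```text
0.14 [-0.34  4.88]
0.28 [-1.02  4.79]
0.42 [-1.68  4.6 ]
0.56 [-2.3   4.32]
0.7 [-2.88  3.96]
0.84 [-3.41  3.51]
0.98 [-3.87  3.  ]
1.12 [-4.25  2.44]
1.26 [-4.55  1.82]
1.4 [-4.75  1.17]
1.54 [-4.87  0.49]
1.68 [-4.89 -0.19]
1.82 [-4.82 -0.87]
1.96 [-4.65 -1.54]
2.1 [-4.39 -2.17]
2.24 [-4.04 -2.76]
2.38 [-3.62 -3.3 ]
2.52 [-3.12 -3.77]
2.66 [-2.57 -4.17]
2.8 [-1.96 -4.49]
2.94 [-1.31 -4.72]
3.08 [-0.64 -4.85]
3.22 [ 0.04 -4.9 ]
3.36 [ 0.72 -4.84]
```

step_arm:
  rows: "-0.34 4.88 0 0 0 0 10;-1.03 4.79 0 0 0 0 10;-1.69 4.6 0 0 0 0 10;0 0 0 0 0 0 10"

```text
t: 4.42
tool_pos: [0.4973, -0.0497, 0.065]
eef_rot: [0.722, 0.692, 0.001, 0.001]
force: [-2.3, -2.1, 8.1]
width: 0.0142
```

Run:
```python
from h import *
c=take('wrist','w4'); 
for i in range(1):
  s=manip.read_state(); print(s['t'],s['tool_pos'],s['width'],s['force'],s['moment'])
```

```text
4.475 [ 0.49726111 -0.04974297  0.06496309] 0.013848001820436079 [-1.44611876 -1.07245719  6.88794275] [-0.29474704  0.25573019 -0.01191559]
```

View pics/w4.png

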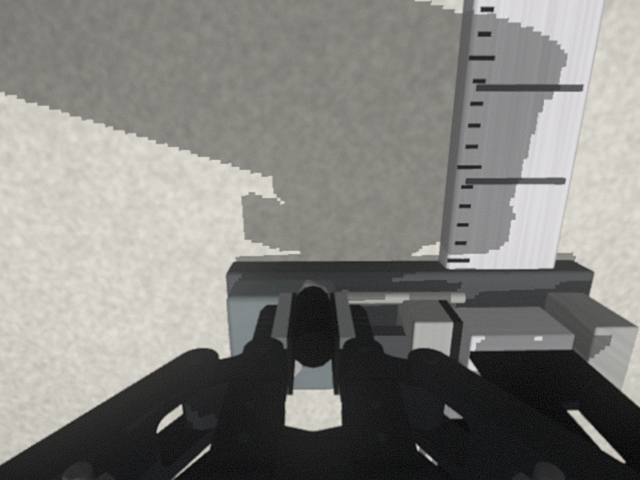

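The knob is held between the pads and has followed the arc as expected, with low forces. I'll continue.

step_arm:
  rows: "-2.3 4.32 0 0 0 0 10;-2.9 3.96 0 0 0 0 10;-3.4 3.51 0 0 0 0 10;-3.9 3 0 0 0 0 10;-4.25 2.44 0 0 0 0 10;-4.55 1.82 0 0 0 0 10;-4.75 1.17 0 0 0 0 10;-4.87 0.49 0 0 0 0 10;0 0 0 0 0 0 10"

```text
t: 5.6
tool_pos: [0.5161, -0.081, 0.065]
eef_rot: [0.722, 0.692, 0.001, 0.0]
force: [-2.6, 0.5, 9.2]
width: 0.0138
```

Run:
```python
from h import *
c=take('wrist','w5'); 
for i in range(1):
  s=manip.read_state(); print(s['t'],s['tool_pos'],s['width'],s['force'],s['moment'])
```

```text
5.65 [ 0.51615026 -0.08102202  0.06497112] 0.014088420184450019 [-3.53749863  0.48746256  7.83371248] [0.1030547  0.81767458 0.03664167]
```

View pics/w5.png

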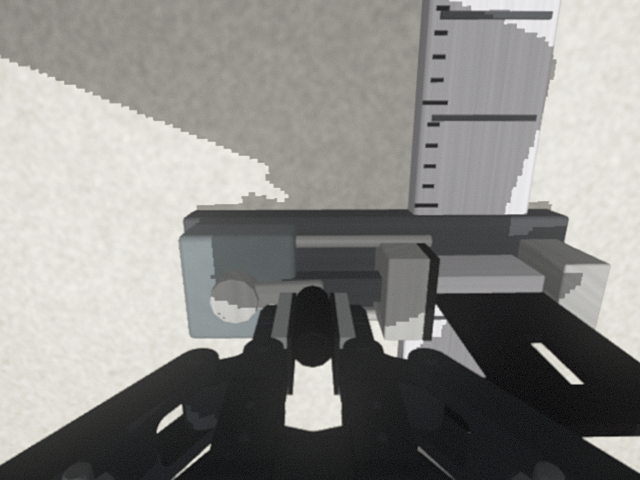

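The jaw at (430,290) has moved up close to the foot, whose left edge is at about (440,270). The knob is still held, so I'll continue.

step_arm:
  rows: "-4.89 -0.19 0 0 0 0 10;-4.82 -0.87 0 0 0 0 10;-4.65 -1.54 0 0 0 0 10;-4.39 -2.17 0 0 0 0 10;-4.04 -2.76 0 0 0 0 10;-3.62 -3.3 0 0 0 0 10;0 0 0 0 0 0 10"

```text
t: 6.52
tool_pos: [0.5048, -0.1067, 0.065]
eef_rot: [0.722, 0.692, 0.001, 0.001]
force: [0.2, 1.8, 8.5]
width: 0.0139
```

Run:
```python
from h import *
c=take('wrist','w6'); 
for i in range(1):
  s=manip.read_state(); print(s['t'],s['tool_pos'],s['width'],s['force'],s['moment'])
cv2.imwrite('pics/w6a.png',cv2.resize(c['frame'][150:350,150:640,::-1],None,fx=1.6,fy=1.6,interpolation=cv2.INTER_CUBIC))
```

```text
6.575 [ 0.50481241 -0.10672451  0.06496432] 0.013616354537303832 [0.40226669 1.30432309 8.75241415] [0.48191397 0.04801102 0.00419984]
```

View pics/w6a.png

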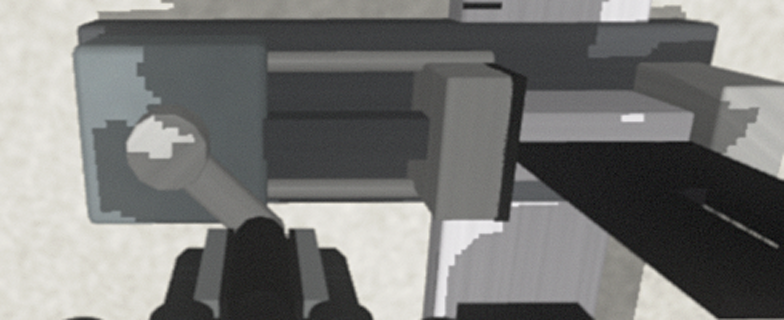

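Run:
```python
from h import *
c=load('w6'); psi=np.radians(-2.05); B=np.array([[np.cos(psi),np.sin(psi),0],[-np.sin(psi),np.cos(psi),0],[0,0,1]])
cv2.imwrite('pics/w6b.png',cv2.resize(c['frame'][175:255,440:640,::-1],None,fx=4,fy=4,interpolation=cv2.INTER_CUBIC))
W=lambda x,y:(150+x/1.6-.2,150+y/1.6-.2)
for n,p,z in [('footR',(693,120),.05),('footL',(524,120),.05),('jaw',(524,78),.056),('jaw',(509,218),.056),('fix',(728,88),.06)]: print(n,(B@onz(c,*W(*p),z)).round(4))
```

```text
footR [ 0.6257 -0.0557  0.05  ]
footL [ 0.5794 -0.0554  0.05  ]
jaw [ 0.5754 -0.0427  0.056 ]
jaw [ 0.576  -0.0816  0.056 ]
fix [ 0.6255 -0.0448  0.06  ]
```

View pics/w6b.png

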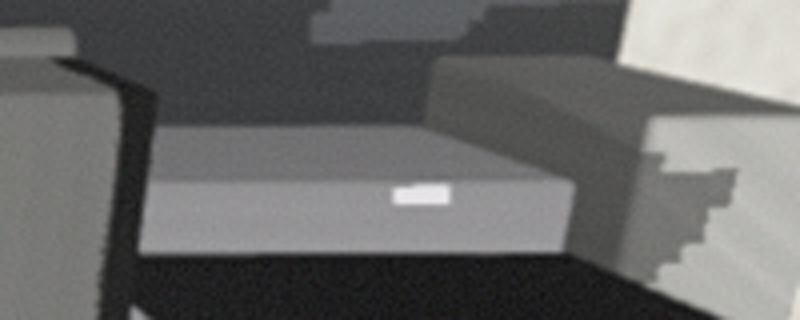

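The foot and both jaws now touch: the jaw is at 0.5757 and the fixed jaw at 0.6255, 50 mm apart. That puts the crank at about 3.7, so I need roughly 0.6 rad more.

step_arm:
  rows: "-3.12 -3.77 0 0 0 0 10;-2.57 -4.17 0 0 0 0 10;-1.96 -4.49 0 0 0 0 10;0 0 0 0 0 0 10"

```text
t: 7.08
tool_pos: [0.4923, -0.1141, 0.065]
eef_rot: [0.722, 0.692, 0.001, 0.001]
force: [2.3, 0.2, 8.0]
width: 0.0137
```

Run:
```python
from h import *
s=manip.read_state(); print(s['t'],s['tool_pos'],s['width'],s['force'],s['moment'])
```

```text
7.075 [ 0.4923178  -0.11414988  0.06498373] 0.01368846883876635 [2.29968891 0.18925772 7.95185043] [ 0.30953544 -0.32082324 -0.01231805]
```

step_arm:
  rows: "-1.31 -4.72 0 0 0 0 10;0 0 0 0 0 0 10;0 0 0 0 0 0 10"

```text
t: 7.45
tool_pos: [0.4888, -0.1151, 0.0651]
eef_rot: [0.721, 0.692, 0.002, 0.002]
force: [6.7, 1.3, 2.5]
width: 0.0139
```

Run:
```python
from h import *
c=take('wrist','w7')
s=manip.read_state(); print(s['t'],s['tool_pos'],s['width'],s['force'],s['moment'])
```

```text
7.5 [ 0.48883613 -0.11504291  0.06514938] 0.013528224628620125 [6.45215812 1.34142756 3.71075021] [ 0.38646146 -1.36420021  0.00809167]
```

View pics/w7.png

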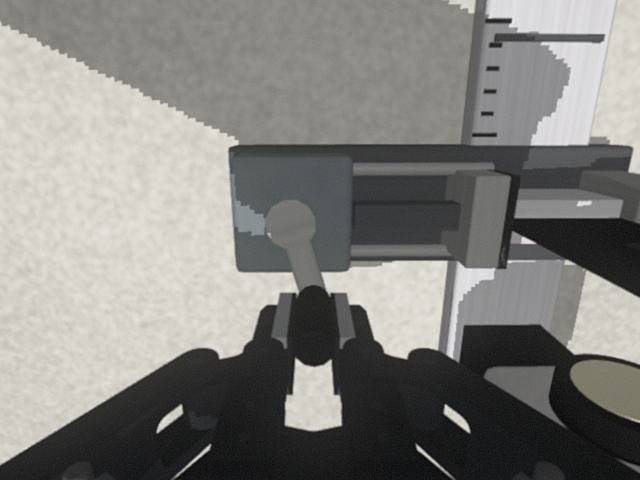

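The knob moved 3.5 of the 4.9 mm commanded while the force rose from 2.3 to 6.5 N. The crank is at or near its stop, so firm. The jaw at (510,215) presses the foot at (515,210). I'll ease off slightly, release and rise.

step_arm:
  rows: "0.3 1.2 0 0 0 0 10;0 0 0 0 0 0 45;0 0 0 0 0 0 45;0 0 0 0 0 0 45;0 0 -25 0 0 0 45;0 0 -50 0 0 0 45;0 0 -50 0 0 0 45;0 0 -40 0 0 0 45;0 0 0 0 0 0 45"
  grip_force: 40

```text
t: 8.62
tool_pos: [0.4885, -0.1155, 0.2313]
eef_rot: [0.722, 0.692, 0.002, 0.002]
force: [0.4, -0.6, -0.2]
width: 0.0449
```

Run:
```python
from h import *
c=take('wrist','w8')
s=manip.read_state(); print(s['t'],s['tool_pos'],s['width'],s['force'],s['moment'])
rows([.4378,.1687,.2],71.6,9)
```

```text
8.675 [ 0.4874714  -0.11513348  0.22918294] 0.045190102260790566 [ 0.30229273  0.24487528 -0.09450959] [-0.01125409  0.01025074  0.0099882 ]
at [ 0.4875 -0.1151  0.2292] yaw y -2.41
[31.3 -6.8  3.2] [ 0.     0.    -0.144]
[31.9 -2.3  3.2] [ 0.     0.    -0.144]
[31.9  2.3  3.2] [ 0.     0.    -0.144]
[31.3  6.8  3.2] [ 0.     0.    -0.144]
[30.  11.2  3.3] [ 0.     0.    -0.144]
[28.1 15.4  3.3] [ 0.     0.    -0.144]
[25.6 19.3  3.3] [ 0.     0.    -0.144]
[22.5 22.7  3.2] [ 0.     0.    -0.144]
[19.1 25.7  3.2] [ 0.     0.    -0.144]
```

View pics/w8.png

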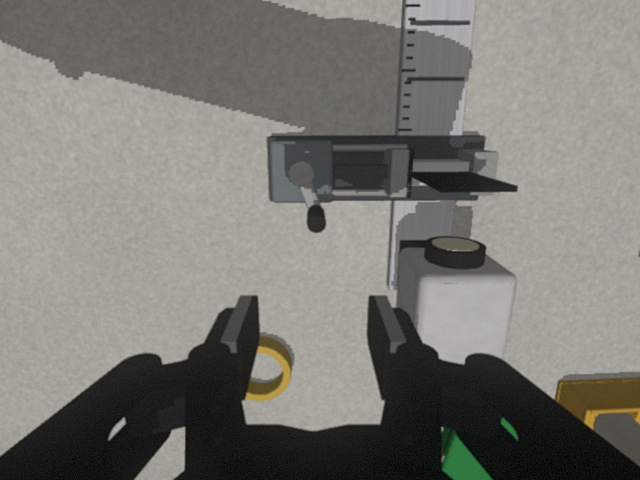

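The crank has stayed put, with the knob at (316,220) and the disc at (301,173), and the plate is clamped. I'll measure the angle it turned.

Run:
```python
from h import *
c=load('w8')
cv2.imwrite('pics/w8a.png',cv2.resize(c['frame'][125:240,260:420,::-1],None,fx=5,fy=5,interpolation=cv2.INTER_CUBIC))
K=onz(c,316,222,.096);A=np.array([.4803,-.0792]);d=K[:2]-A
print(K,onz(c,301,173,.056),np.linalg.norm(d),np.degrees(np.arctan2(d[1],d[0]))); h=np.arctan2(d[1],d[0])
print('turned',np.arctan2(.0355,.0011)-h)
```

```text
[ 0.4911628  -0.11102893  0.096     ] [ 0.48040946 -0.07837393  0.056     ] 0.033631550524774664 -71.1558858150641
turned 2.7817248120432874
```

View pics/w8a.png

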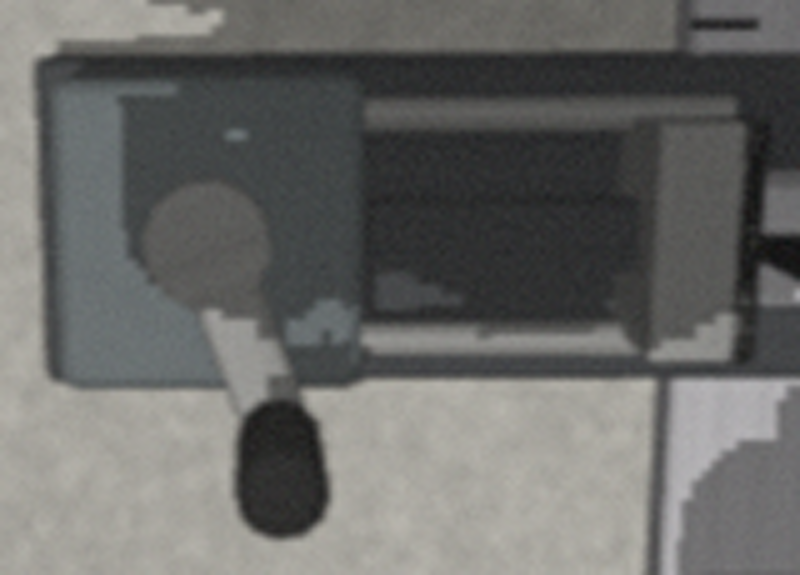

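The knob turned about 2.8 rad, which puts the crank at 4.15 to 4.5. I'm not sure it reached the stop, so I'll re-grip the knob and push on until it clearly does.

step_arm:
  rows: "0 0 50 0 0 0 45;0 0 50 0 0 0 45;0 0 45 0 0 0 45;0 0 20 0 0 0 45;0 0 0 0 0 0 10;0 0 0 0 0 0 10;0 0 0 0 0 0 10"
  grip_force: 40

```text
t: 9.55
tool_pos: [0.4885, -0.1151, 0.0636]
eef_rot: [0.722, 0.692, 0.001, 0.001]
force: [9.2, -0.9, -16.0]
width: 0.0138
```

step_arm:
  rows: "-0.5 -2.5 0 0 0 0 10;0 0 0 0 0 0 10"

```text
t: 9.8
tool_pos: [0.4869, -0.1154, 0.0637]
eef_rot: [0.722, 0.692, 0.001, 0.002]
force: [14.1, -2.2, -19.7]
width: 0.0139
```

step_arm:
  rows: "-0.4 -2.5 0 0 0 0 10;0 0 0 0 0 0 10"

```text
t: 10.05
tool_pos: [0.486, -0.1154, 0.064]
eef_rot: [0.721, 0.693, 0.002, 0.004]
force: [21.5, -0.6, -26.6]
width: 0.0137
```

The force climbs to 21 N with little movement, so the crank is at its stop. I'll ease off, release, and rise.

step_arm:
  rows: "0.4 2.8 -1 0 0 0 10;0 0 0 0 0 0 45;0 0 0 0 0 0 45;0 0 0 0 0 0 45;0 0 -25 0 0 0 45;0 0 -50 0 0 0 45;0 0 -50 0 0 0 45;0 0 -30 0 0 0 45;0 0 0 0 0 0 45"

```text
t: 11.18
tool_pos: [0.4861, -0.1158, 0.222]
eef_rot: [0.722, 0.692, 0.002, 0.002]
force: [-0.1, 0.7, -0.1]
width: 0.0447
```

Run:
```python
from h import *
c=take('wrist','w9')
s=manip.read_state(); print(s['t'],s['tool_pos'],s['width'],s['force'],s['moment'])
K=onz(c,316,222,.096)
rows([.4378,.1687,.2],71.6,9)
```

```text
11.225 [ 0.48517357 -0.11548878  0.2202409 ] 0.044964397797529115 [-0.40193511 -0.1651892  -0.63904434] [0.02133776 0.00715454 0.01462369]
at [ 0.4852 -0.1155  0.2202] yaw y -2.41
[31.3 -6.6  2.3] [ 0.     0.    -0.144]
[31.9 -2.   2.3] [ 0.     0.    -0.144]
[31.9  2.5  2.3] [ 0.     0.    -0.144]
[31.2  7.1  2.3] [ 0.     0.    -0.144]
[29.9 11.5  2.3] [ 0.     0.    -0.144]
[27.9 15.6  2.3] [ 0.     0.    -0.144]
[25.4 19.5  2.3] [ 0.     0.    -0.144]
[22.4 22.9  2.3] [ 0.     0.    -0.144]
[18.9 25.9  2.3] [ 0.     0.    -0.144]
```

View pics/w9.png

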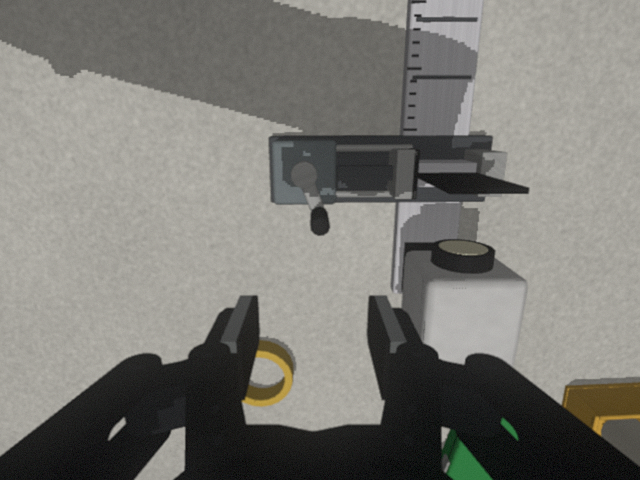

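The crank angle is unchanged after the hard push (knob at (319,222), disc at (304,174)), so it was already at the stop. Now the cell.

step_arm:
  rows: "31 -6.5 1 0 0 -0.144 45;32 -2 2 0 0 -0.144 45;32 2.5 2 0 0 -0.144 45;31 7 2 0 0 -0.144 45;30 11.5 2 0 0 -0.144 45;28 15.5 2 0 0 -0.144 45;25.5 19.5 2 0 0 -0.144 45;22.5 23 2 0 0 -0.144 45;19 26 2 0 0 -0.144 45;0 0 0 0 0 0 45"

```text
t: 12.48
tool_pos: [0.4348, 0.171, 0.2006]
eef_rot: [0.155, 0.988, -0.001, -0.001]
force: [-0.3, -0.4, -0.3]
width: 0.0449
```

step_arm:
  rows: "0 0 25 0 0 0 48;0 0 25 0 0 0 48;0 0 0 0 0 0 48"

```text
t: 12.85
tool_pos: [0.435, 0.167, 0.1501]
eef_rot: [0.159, 0.987, -0.002, -0.002]
force: [-0.7, -0.6, -0.1]
width: 0.0482
```

Run:
```python
from h import *
c=take('wrist','w10')
s=manip.read_state(); print(s['t'],s['tool_pos'],s['width'],s['force'],s['joint_pos'].round(3))
rows([.4378,.1687,.014],71.6,1)
f=c['frame'];cv2.imwrite('pics/w10a.png',cv2.resize(f[200:330,250:390,::-1],None,fx=5,fy=5,interpolation=cv2.INTER_CUBIC))
```

```text
12.9 [0.43591829 0.16761182 0.1515487 ] 0.04830763290216404 [ 0.45026148 -0.53117423 -0.16775005] [-0.727  0.101  0.312  1.91  -0.034  1.138  0.849]
at [0.4359 0.1676 0.1515] yaw y 71.73
[ -1.7   1.9 137.5] [-0.002 -0.002  0.002]
```

View pics/w10.png

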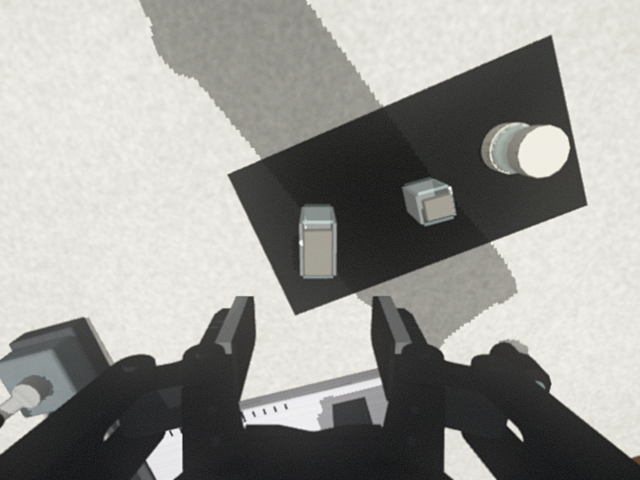

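View pics/w10a.png

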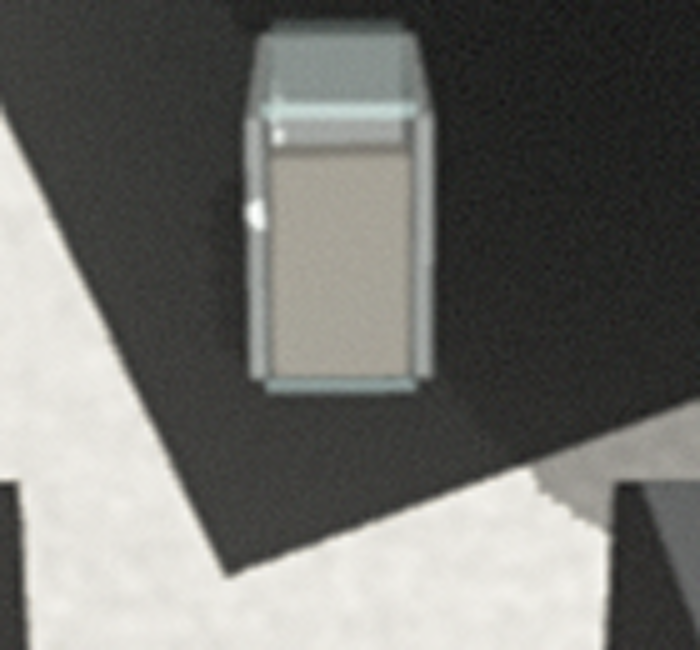

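Run:
```python
from h import *
c=load('w10')
T=lambda x,y:(250+x/5-.4,200+y/5-.4)
for q,z in [([(268,153),(411,151),(412,379),(271,378)],.065),([(247,118),(433,115),(434,380),(250,382)],.057)]:
    P=np.array([onz(c,*T(*p),z) for p in q]);l=(P[3]-P[0])+(P[2]-P[1])
    print(P.mean(0).round(4),np.degrees(np.arctan2(l[1],l[0])).round(2),[np.linalg.norm(P[i]-P[i-1]).round(4) for i in range(4)])
s=manip.read_state()
R=Rot.from_quat(s['eef_rot']).as_matrix(); C=-c['R'].T@c['t']
print('camera in tool',R.T@(C-s['tool_pos']),'w1 tool ok?')
```

```text
[0.4377 0.1685 0.065 ] -17.62 [np.float64(0.0303), np.float64(0.0179), np.float64(0.0307), np.float64(0.0184)]
[0.4383 0.1684 0.057 ] -17.69 [np.float64(0.0367), np.float64(0.024), np.float64(0.0368), np.float64(0.0248)]
camera in tool [ 0.07590463 -0.00112154 -0.14163734] w1 tool ok?
```

The cell is at (0.4379, 0.1686) with yaw -18°, which matches the first view. Centring and descending.

step_arm:
  rows: "-1.5 1.5 30 0 0 0 50;0 0 45 0 0 0 50;0 0 35 0 0 0 50;0 0 18 0 0 0 50;0 0 7 0 0 0 50;0 0 0 0 0 0 50"

```text
t: 13.65
tool_pos: [0.439, 0.1698, 0.0179]
eef_rot: [0.158, 0.987, 0.0, 0.0]
force: [-0.1, -0.4, 0.3]
width: 0.0496
```

Run:
```python
from h import *
c=take('wrist','w11')
s=manip.read_state(); print(s['t'],s['tool_pos'],s['width'],s['force'])
rows([.4379,.1686,.015],71.9,1)
```

```text
13.7 [0.43920952 0.16997964 0.01825585] 0.04976775841081921 [ 0.09398323  0.44443096 -0.76832916]
at [0.4392 0.17   0.0183] yaw y 71.83
[ 0.8 -1.7  3.3] [ 0.001  0.001 -0.001]
```

View pics/w11.png

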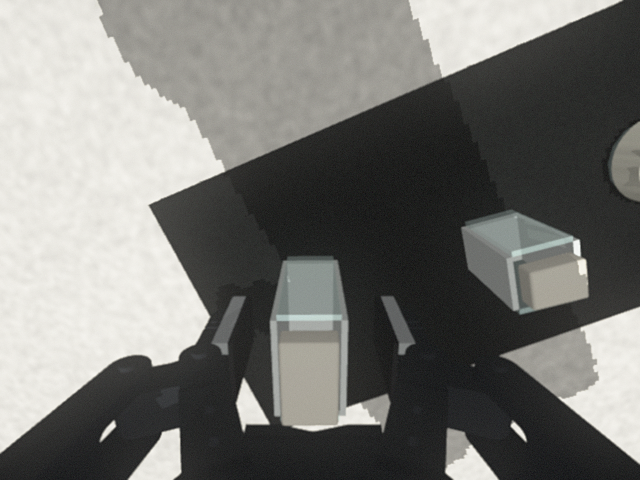

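The cell is centred between the pads (cell 272–348, pads about 240 and 390). Closing.

step_arm:
  rows: "0 0 1.5 0 0 0 18;0 0 0 0 0 0 18;0 0 0 0 0 0 18;0 0 0 0 0 0 18;0 0 0 0 0 0 18"
  grip_force: 40

```text
t: 14.32
tool_pos: [0.439, 0.1701, 0.0165]
eef_rot: [0.158, 0.987, 0.0, 0.001]
force: [-1.0, -0.1, 6.1]
width: 0.0235
```

Run:
```python
from h import *
c=take('wrist','w12')
s=manip.read_state(); print(s['t'],s['tool_pos'],s['width'],s['force'],s['moment'])
```

```text
14.375 [0.43902304 0.17004761 0.01654304] 0.02365039789683375 [-0.83591741  0.33085994  7.00290266] [-0.11186281  0.19697704  0.00068433]
```

View pics/w12.png

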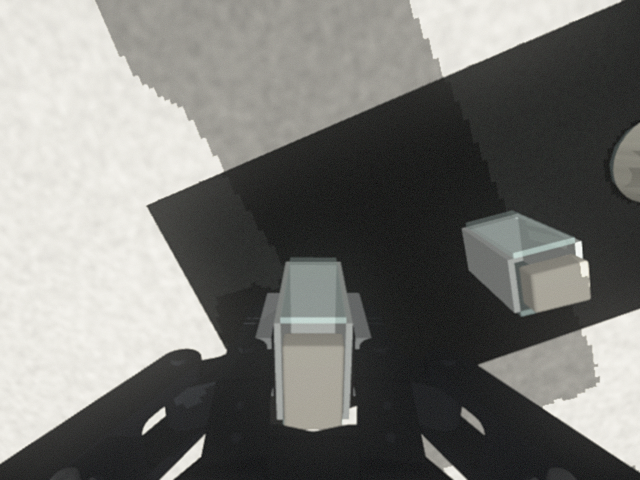

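The cell is gripped by its frosted sides: width 23.6 mm, windows clear of the pads. Lifting.

step_arm:
  rows: "0 0 -5 0 0 0 18;0 0 -15 0 0 0 18;0 0 -35 0 0 0 18;0 0 -45 0 0 0 18;0 0 -45 0 0 0 18;0 0 -40 0 0 0 18;0 0 -20 0 0 0 18;0 0 0 0 0 0 18"

```text
t: 15.38
tool_pos: [0.4392, 0.17, 0.2229]
eef_rot: [0.158, 0.987, 0.001, 0.001]
force: [0.1, 0.3, -0.8]
width: 0.0236
```

Run:
```python
from h import *
c=take('wrist','w13')
s=manip.read_state(); print(s['t'],s['tool_pos'],s['width'],s['force'],s['moment'])
rows([.6027,.0162,.215],-2.05,10)
```

```text
15.425 [0.4384952  0.16970722 0.2213399 ] 0.023631240368999756 [-0.59197784  0.19484361 -1.78094312] [-0.04542201  0.06408845  0.02749754]
at [0.4385 0.1697 0.2213] yaw y 71.84
[-20.4  -9.5   0.6] [ 0.    -0.     0.129]
[-21.4  -6.8   0.6] [ 0.    -0.     0.129]
[-22.1  -4.    0.6] [ 0.    -0.     0.129]
[-22.5  -1.1   0.6] [ 0.    -0.     0.129]
[-22.4   1.8   0.6] [ 0.    -0.     0.129]
[-22.    4.7   0.6] [ 0.    -0.     0.129]
[-21.2   7.5   0.6] [ 0.    -0.     0.129]
[-20.1  10.1   0.6] [ 0.    -0.     0.129]
[-18.6  12.6   0.6] [ 0.    -0.     0.129]
[-16.8  14.9   0.6] [ 0.    -0.     0.129]
```

View pics/w13.png

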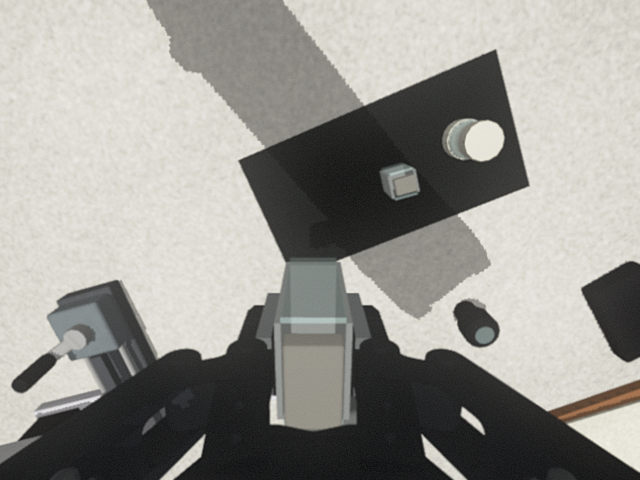

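The cell is held and the bystanders haven't moved. I'll carry it across, turning as it goes.

step_arm:
  rows: "-20.5 -9.5 0.5 0 0 0.129 18;-21.5 -7 0.5 0 0 0.129 18;-22 -4 0.5 0 0 0.129 18;-22.5 -1 0.5 0 0 0.129 18;-22.5 2 0.5 0 0 0.129 18;-22 4.5 0.5 0 0 0.129 18;-21 7.5 0.5 0 0 0.129 18;-20 10 0.5 0 0 0.129 18;-18.5 12.5 0.5 0 0 0.129 18;-17 15 0.5 0 0 0.129 18"

```text
t: 16.68
tool_pos: [0.602, 0.0155, 0.214]
eef_rot: [0.721, 0.693, -0.001, -0.001]
force: [0.4, 0.3, -0.7]
width: 0.0235
```

step_arm:
  rows: "0 0 0 0 0 0 18;0 0 0 0 0 0 18"

```text
t: 16.92
tool_pos: [0.6016, 0.0165, 0.2146]
eef_rot: [0.719, 0.695, -0.001, -0.001]
force: [0.1, -0.5, -0.2]
width: 0.0237
```

Run:
```python
from h import *
c=take('wrist','w14')
s=manip.read_state(); print(s['t'],s['tool_pos'],s['width'],s['force'],s['moment'],s['joint_pos'].round(3))
rows([.6027,.0162,.0835],-2.05,4)
```

```text
16.975 [0.60166544 0.01682466 0.21495281] 0.023591144085272773 [-1.88307799 -0.87238231 -1.06599088] [-0.00471488 -0.04559846 -0.01615766] [-0.521  0.378  0.59   1.484 -0.213  1.346  0.051]
at [0.6017 0.0168 0.215 ] yaw y -1.93
[-0.2  0.3 32.9] [-0.    -0.     0.001]
[-0.2  0.3 32.9] [-0.    -0.     0.001]
[-0.1  0.3 32.9] [-0.    -0.     0.001]
[-0.1  0.3 32.9] [-0.    -0.     0.001]
```

View pics/w14.png

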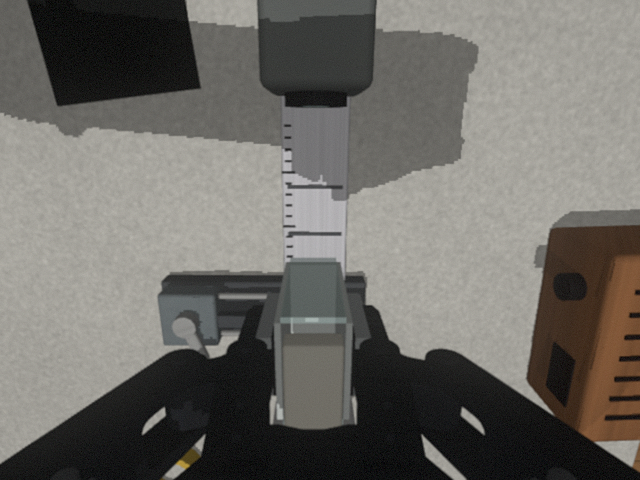

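The cell is held over the rail with the detector at the top (316,95). Its windows face along the beam, and the marks are at (315,187) and (313,233). I'll re-measure the marks from this view, then descend.

Run:
```python
from h import *
c=load('w14');psi=np.radians(-2.05); B=np.array([[np.cos(psi),np.sin(psi),0],[-np.sin(psi),np.cos(psi),0],[0,0,1]])
P=np.array([onz(c,*p,.016) for p in [(287,185.5),(343,188),(288,233.5),(341,234)]])
print(P.round(4),P.mean(0)); print((B@P.T).T.round(4))
for p in [(284,110),(347,110),(285,250),(346,250)]: print('rail',(B@onz(c,*p,.016)).round(4))
for p in [(260,75),(374,75)]: print('det',(B@onz(c,*p,.135)).round(4))
```

```text
[[ 0.5778  0.0399  0.016 ]
 [ 0.6285  0.0359  0.016 ]
 [ 0.5763 -0.0053  0.016 ]
 [ 0.6262 -0.0075  0.016 ]] [0.60218035 0.01576032 0.016     ]
[[0.576  0.0606 0.016 ]
 [0.6268 0.0584 0.016 ]
 [0.5761 0.0153 0.016 ]
 [0.626  0.0149 0.016 ]]
rail [0.5746 0.1254 0.016 ]
rail [0.6286 0.1255 0.016 ]
rail [ 0.5729 -0.0011  0.016 ]
rail [ 0.6312 -0.001   0.016 ]
det [0.571  0.1391 0.135 ]
det [0.6331 0.1391 0.135 ]
```

step_arm:
  rows: "0 0 20 0 0 0 18;0 0 35 0 0 0 18;0 0 30 0 0 0 18;0 0 15 0 0 0 18;0 0 0 0 0 0 18"

```text
t: 17.6
tool_pos: [0.6017, 0.0166, 0.1151]
eef_rot: [0.719, 0.695, -0.001, -0.001]
force: [-0.1, -0.6, -0.7]
width: 0.0233
```

Run:
```python
from h import *
for n in ('wrist','scene','top'): take(n,n[0]+'15')
s=manip.read_state(); print(s['t'],s['tool_pos'],s['width'],s['force'],s['joint_pos'].round(3))
rows([.6027,.0162,.0835],-2.05,1)
for n,r in (('s15',(slice(190,320),slice(215,400))),('t15',(slice(170,290),slice(225,425)))):
    cv2.imwrite('pics/%sa.png'%n,cv2.resize(load(n)['frame'][r][:,:,::-1],None,fx=4,fy=4,interpolation=cv2.INTER_CUBIC))
```

```text
17.75 [0.60327769 0.0161142  0.11724359] 0.023500564206222856 [ 0.5737721  -0.97342181  0.16496124] [-0.502  0.456  0.564  1.61  -0.261  1.15   0.087]
at [0.6033 0.0161 0.1172] yaw y -2.04
[ 0.1 -0.7 33.7] [ 0.002 -0.     0.   ]
```

View pics/w15.png

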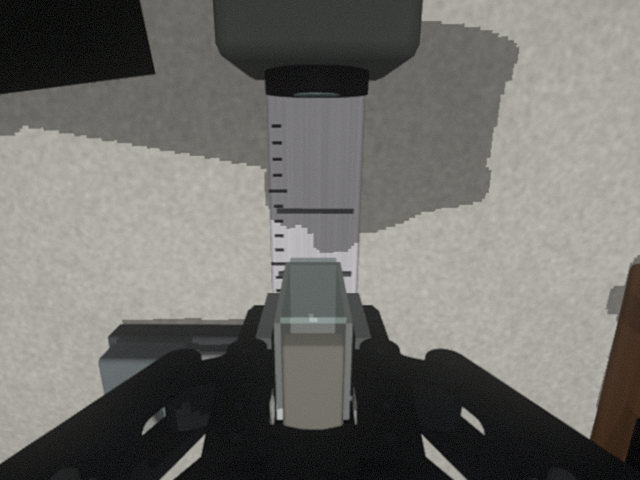

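View pics/s15a.png

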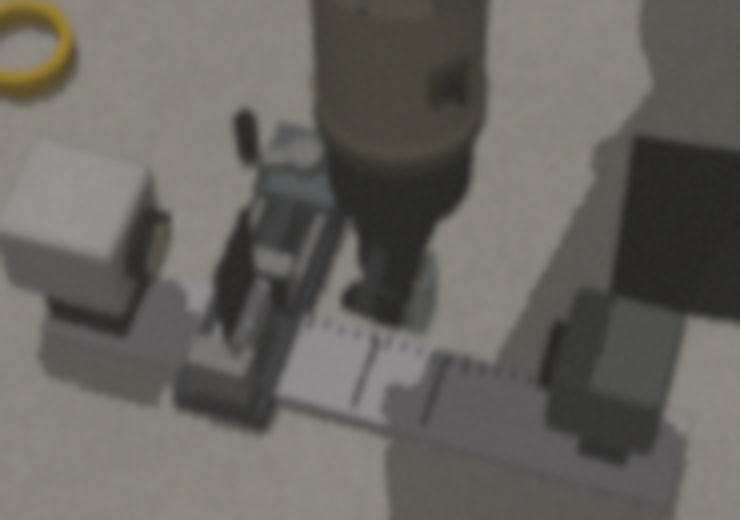

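View pics/t15a.png

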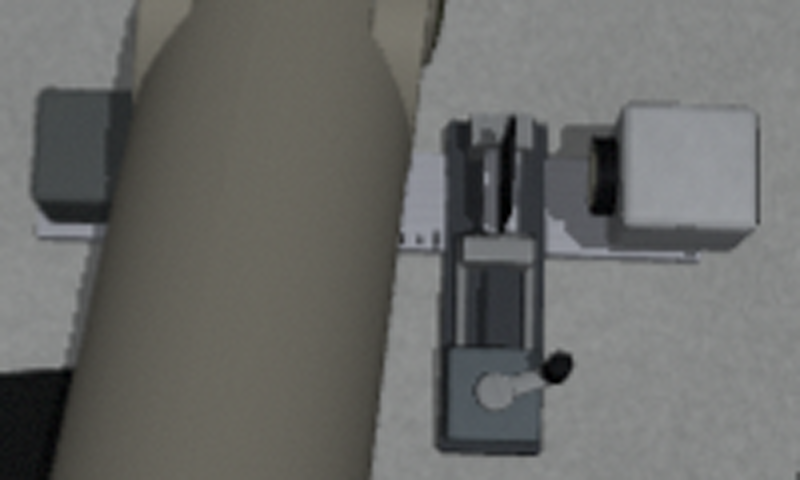

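Everything is consistent: the marks centre is at about (0.6025, 0.016), and the plate is clamped between both jaws. I'll lower the remaining 33 mm.

step_arm:
  rows: "0 0 8 0 0 0 18;0 0 14 0 0 0 18;0 0 8 0 0 0 18;0 0 2 0 0 0 18;0 0 0 0 0 0 18;0 0 0 0 0 0 18"

```text
t: 18.5
tool_pos: [0.6027, 0.016, 0.0842]
eef_rot: [0.72, 0.694, 0.0, 0.0]
force: [0.1, -1.5, -0.7]
width: 0.0239
```

Run:
```python
from h import *
P=[]
for i in range(4):
    c=take('wrist','w16_%d'%i); s=manip.read_state(); P.append(np.r_[s['tool_pos'],s['width']])
print(s['t'],np.round(P,4),np.mean(P,0).round(4),s['force'],Rot.from_quat(s['eef_rot']).as_matrix().round(4))
cv2.imwrite('pics/w16a.png',cv2.resize(c['frame'][150:450,200:430,::-1],None,fx=2,fy=2,interpolation=cv2.INTER_CUBIC))
take('scene','s16')
```

```text
18.7 [[0.6027 0.016  0.0842 0.0236]
 [0.6026 0.016  0.0841 0.0234]
 [0.6026 0.016  0.0841 0.0236]
 [0.6025 0.0161 0.084  0.0234]] [0.6026 0.016  0.0841 0.0235] [-0.77149578  0.15546606 -0.79758548] [[ 3.590e-02  9.994e-01  4.000e-04]
 [ 9.994e-01 -3.590e-02  1.000e-04]
 [ 1.000e-04  4.000e-04 -1.000e+00]]
```

View pics/w16a.png

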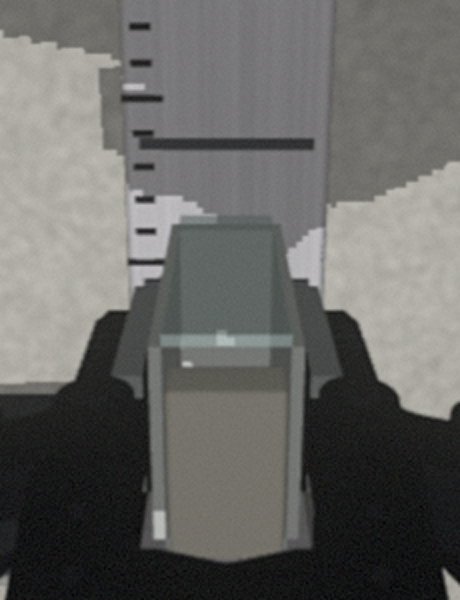

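Run:
```python
from h import *
c=load('w16_3');psi=np.radians(-2.05); B=np.array([[np.cos(psi),np.sin(psi),0],[-np.sin(psi),np.cos(psi),0],[0,0,1]])
W=lambda x,y:(200+x/2-.25,150+y/2-.25)
print('spot',(B@np.array([.6025,.016,.1])).round(4))
for p,z in [((149,346),.124),((304,345),.124),((148,545),.124),((312,545),.124),((166,390),.132),((286,390),.132),((172,225),.07),((280,225),.07)]: print(p,(B@onz(c,*W(*p),z)).round(4))
# mark and rail seen now
for p in [(140,144),(314,144)]: print('mark1',(B@onz(c,*W(*p),.016)).round(4))
s=load('s16');cv2.imwrite('pics/s16a.png',cv2.resize(s['frame'][190:320,215:400,::-1],None,fx=4,fy=4,interpolation=cv2.INTER_CUBIC))
for q in [(.6025,.016,.1),(.6025,.016,.016)]: print(4*(proj(s,q)-[215,190]))
```

```text
spot [0.6015 0.0375 0.1   ]
(149, 346) [0.5894 0.0545 0.124 ]
(304, 345) [0.6132 0.0547 0.124 ]
(148, 545) [0.588  0.0169 0.124 ]
(312, 545) [0.6156 0.0169 0.124 ]
(166, 390) [0.5925 0.0519 0.132 ]
(286, 390) [0.6099 0.0519 0.132 ]
(172, 225) [0.5892 0.0544 0.07  ]
(280, 225) [0.6131 0.0543 0.07  ]
mark1 [0.5763 0.0593 0.016 ]
mark1 [0.6265 0.0593 0.016 ]
[398.23479603 310.29898223]
[398.09121277 378.69554483]
```

View pics/s16a.png

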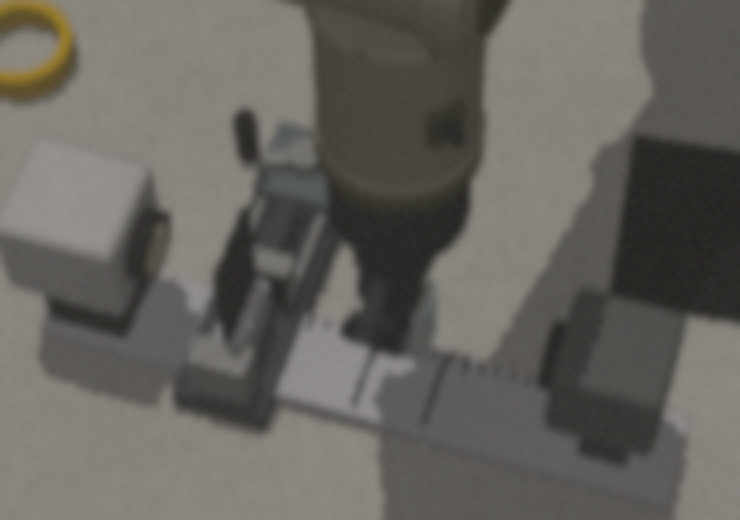

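The cell is centred to within 1 mm (bench x 0.6013 against 0.6015, y about 0.0367 against 0.0373), upright, with yaw on the bench axis. I'll make a small trim and settle.

step_arm:
  rows: "0.6 0 0.3 0 0 0 18;0 0 0 0 0 0 18;0 0 0 0 0 0 18;0 0 0 0 0 0 18;0 0 0 0 0 0 18"

```text
t: 19.38
tool_pos: [0.6024, 0.0166, 0.0835]
eef_rot: [0.72, 0.694, -0.0, -0.0]
force: [-0.6, 0.3, -1.3]
width: 0.0236
```

Run:
```python
from h import *
take('wrist','w17'); take('top','t17')
s=manip.read_state(); print(s['t'],s['tool_pos'],s['width'],s['force'],abs(s['joint_velocities']).max())
a=load('w17')['frame'];b=load('t17')['frame'];cv2.imwrite('pics/f17.png',np.hstack([a[:,:,::-1],b[:,:,::-1]])[::2,::2].copy())
```

```text
19.475 [0.60243091 0.01662721 0.08344875] 0.023795358677895763 [ 0.96069319  0.10936842 -0.71061654] 0.0006670163382549964
```

View pics/f17.png

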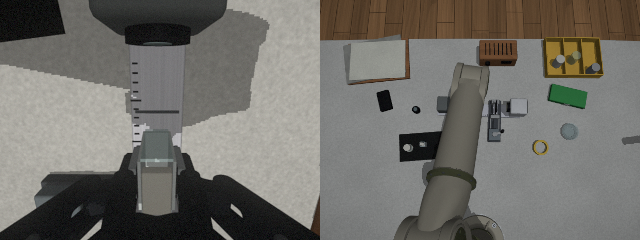

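The cell is still over the marks and the bystanders are undisturbed. Handing in.

```bash
python3 -c "
from bench import manip
print(manip.job_done())"
```

```text
the job is handed in; nothing more can be done
None
```

I clamped the slit plate first, then picked up the long cell. I handed in at about 19.5 s with the gripper still holding the cell over the two marks.

- **Clamp:** I turned the knob clockwise by about 2.8 rad. On a second push the force rose from 9 to 21 N with almost no movement, so I take the crank to be at its 4.5 rad stop. The pictures show the plate's foot touching both jaws.
- **Cell:** It is held by its frosted sides (opening 23.6 mm, 40 N grip), upright and still. It faces along the beam (tool turn -2.05°), and the last measurement before a 0.6 mm trim put its middle within about 1 mm of the spot. Its height of about 100 mm comes from the arm's own readings, not from the pictures.
- **Bystanders:** The bystanders I could see in the last top view had not moved.
- **Disagreement:** The jaw gap in the pictures put the final crank angle nearer 4.2 rad. That still counts as firm.

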